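# Right the catch bin and tip the wheels into it

## Robot

A 7-joint arm with a two-finger parallel gripper is mounted at the origin on the work surface. World frame = base frame: x ahead of the robot, y to its left, z up, the work surface at z = 0. Lengths are in m, angles in rad, forces in N, time in s.
With the tool pointing down it reaches from about 0.425 to 0.925 m from the base axis. Payload 6.8 kg.
Tool frame: the origin (TCP) lies at the very end of the fingers, on their centre line; the grasp point (between the pads) lies 19 mm behind it; z points along the fingers, y is the line along which they close (so a half turn about z gives the same grasp; the last joint's range is limited). The gripper opens to 85 mm and grips with 20 to 120 N. Pads are 22 mm wide; open, the fingers measure 114 mm over their backs; the gripper's body (76 mm by 85 mm) begins 54 mm behind the grasp point. The pads swing forward as they close: fully open they stand 13 mm farther back than shut.
Start: joints at [-1.254, 0.477, 0.022, 1.555, -0.011, 1.109, -0.083], TCP at [0.278, 0.615, 0.231] pointing down, gripper open.
Joint ranges: [-2.96, 2.96], [-0.34, 2.1], [-1.41, 1.46], [0.24, 2.44], [-1.37, 4.51], [0.17, 1.92], [-2.96, 2.96]. Speed limits (rad/s): [2.39, 2.39, 3.14, 3.14, 3.14, 3.14, 3.14].

## Interface

Orientations are given as a unit quaternion [w, x, y, z].
In Python, from station import telemetry, viewer, job, search_frame, cut_out gives the robot as it stands. The module is installed in compiled form; this text tells all that it offers.
- The arm moves only by the shell command python3 -m crank 'ROWS' [FORCE]. ROWS is JSON, a list of rows, each an object with "delta_rot": the turn, a rotation vector about the tool's x, y, z in degrees, a list of three; "xyz": the shift along the tool's x, y, z in m, a list of three; "fingers": the gripper command: -1 is fully open, 1 is shut, values between are in proportion. In form: [{"delta_rot": [ax, ay, az], "xyz": [dx, dy, dz], "fingers": fingers}, ...]. A call has 1 to 10 rows; each row is the pose to reach, as a shift and turn from the pose commanded when the call began, along the tool's axes at that moment; what a row does not reach only later rows make up. A row lasts 1/10 s, in which the tool goes at most 50 mm and 8.59 degrees, less where a joint would pass 70% of its speed; a pose out of reach is approached as far as the arm can. A call with a gripper value outside its range is refused whole. The fingers move at their own pace and stop on an object; FORCE is the grip in N (left out, the last holds). Time passes only in rows, so rows that repeat a pose let the fingers close. It gives the time, the measured TCP pose, the force, the opening and the grip force at its end, in the units of the state.
- telemetry.get_obs(): the state, without advancing time (a new reading comes with each control period).
- viewer.read_camera(name): name is "side" or "top"; returns a dict with "img" (400x640x3 uint8, red, green, blue), "fx", "fy", "cx", "cy" (pixels), "origin" and "rotation" of the camera in the world. Camera axes: x right, y up, looking along -z (the intrinsics and any distortion apply to the point x, -y, -z); pixel columns grow to the right and rows downward; lengths in m; the calibration is good to about 2 mm. A picture is of the moment at which its call begins. There is no depth.
- job.hand_in(): hands the job in; it is judged then, once.
Trained networks look in the newest picture that a camera, given by its name, has taken for a name from the list of things; names that differ only in an ending like _2 or _b are one class to them, and where a whole thing is asked for, a point or a joint stands for the part that bears it (a point fixed in the world has none). Each returns a list of dicts, best first, with "score" (0 to 1); they miss things now and then, are a little off and sometimes report something else, mostly with a low value. They report only what shows in the picture. A call takes as long as a camera call. They do not tell look-alikes from the thing itself.
- search_frame(camera, thing): "pixel" ([column, row] in pixels, amid what is visible of it).
- cut_out(camera, thing): "pixels" (400x640 bool, what is visible of it) and "pixel" ([column, row] in pixels, amid what is visible of it).
The state is a dict: "t": time; "q": joint angles; "joint_vel": joint speeds; "joint_torque": joint torques, N m; "eef_pos": TCP position; "tool_rot": TCP orientation; "contact_force": force on the tool from outside, world axes, zero at the start; "torque": the same for the moment, N m; "gripper_width": opening from 0.0 (shut) to 1.0 (fully open); "grasp_force": force on a finger pad.
Only numpy, scipy, OpenCV 4.12 (cv2) and the standard library are available. Lean on these libraries where they do the work, as an engineer would, in place of code of your own. Each camera call takes 0.05 s, during which the arm holds its last target. There are 200 camera calls.

## Task

The blue catch bin of the wheel feeder has been knocked over. Stand it upright in the middle of the yellow pad under the red tip tray, setting it down rather than dropping it, and let go; then tip up the tray, which has a black handle, so that all five wheels slide into the bin, and lower the tray back level. Leave the two toy cars on the bench where they are.

Things in the scene. Friction and masses are not known exactly. Their poses are not given: they have to be found in the camera images.
- bin: Blue plastic catch bin, open-topped square box 106 x 106 mm and 110 mm tall, walls and floor 4 mm, 0.18-0.29 kg, with a strap handle on one side. Origin: centre of its underside. Its z axis points out of its mouth, its -x axis towards the handle. Starts toppled: it lies on its +x wall with the handle on top and the mouth facing sideways, to the robot's left or ahead and to the left.
- bin_grip (a point): Middle of the bin's handle bar, 95 mm from the bin's axis to -x and 60 mm above its underside. The bar runs along the bin's z (86 mm long), is 16 mm wide along the bin's y and 14 mm thick along x, with a 35 mm gap to the bin's wall; two 14 mm thick arms join it to the wall 36 mm above and below this point. Axes as the bin's.
- feeder: Fixed grey feeder: a 96 x 85 x 138 mm housing with a red tip tray on top and a yellow pad at its foot. Origin: on the bench at the pad's centre; z up, +y from the pad towards the housing, whose near face lies at y = 80 mm. Two steel cheeks beside the tray (x = +-42 to 48 mm) overhang the pad from 20 mm y onwards, 130 to 164 mm above the bench, so the bin must come in under them, from the side.
- pad (a point): Centre of the top of the yellow square pad (124 x 124 mm, 3 mm thick) on the bench, under the tray's lip; it is where the bin stands. Axes as the feeder's.
- tray (a joint): Angle of the tip tray about its hinge: 0 level (resting on the housing), growing as the handle end is lifted, up to 1.25 rad. It swings freely and falls back level when let go. The wheels slide out of the open lip at about 0.4 to 0.8 rad.
- tray_hinge (a point): Middle of the tray's hinge axis, at the open lip of the tray floor: 28 mm from the pad centre along the feeder's y, 144 mm above the bench. The axis is the feeder's x. The red tray is 78 mm wide (70 inside), 137 mm long from here along +y, with 30 mm walls at both sides and the far end.
- tray_handle (a point): Middle of the tray's handle: a black round bar, 12 mm diameter, 78 mm long along the feeder's x, 36 mm clear of the tray's end wall, joined to it by an arm at each end (58 mm clear between the arms). With the tray level it is 179 mm from the hinge along y and 160 mm above the bench.
- wheel0: Black toy wheel with an orange hub, 32 mm diameter, 16 mm thick, 20 g, one of five alike, lying loose and flat in the tip tray. Origin: centre of one flat face.
- wheel1: Black toy wheel with an orange hub, 32 mm diameter, 16 mm thick, 20 g, one of five alike, lying loose and flat in the tip tray. Origin: centre of one flat face.
- wheel2: Black toy wheel with an orange hub, 32 mm diameter, 16 mm thick, 20 g, one of five alike, lying loose and flat in the tip tray. Origin: centre of one flat face.
- wheel3: Black toy wheel with an orange hub, 32 mm diameter, 16 mm thick, 20 g, one of five alike, lying loose and flat in the tip tray. Origin: centre of one flat face.
- wheel4: Black toy wheel with an orange hub, 32 mm diameter, 16 mm thick, 20 g, one of five alike, lying loose and flat in the tip tray. Origin: centre of one flat face.
- car_a: Red toy car, 100 x 60 x 52 mm, standing on its wheels on the bench. Origin under its centre; a bystander.
- car_b: Orange toy car of the same size; a bystander.
There are look-alikes about, which are no part of the job. What is shaped like the wheel2 but green is not meant.

How it is judged:
On the way, in this order (a step that is already met when the one before it is completed fails the run):
1. the bin stands upright on the pad, let go, with the tray still level (horizontal distance between bin and pad below 0.015 m and angle between bin's own z axis and vertical below 0.08 rad and height (world z) of bin below 0.01 m and linear speed of bin below 0.03 m/s and contact force between bin and the fingers below 0.1 N and value of joint tray below 0.15 rad), for 0.2 s.
2. the tray is tipped (value of joint tray above 0.5 rad), for 0.1 s.
At the end, for the whole second after the job is handed in: The bin stands upright (within 0.08 rad), at rest on the pad, its centre within 15 mm of the pad's centre; all five wheels lie at rest in it, below its rim; the tray is back level (under 0.1 rad) (horizontal distance between bin and pad below 0.015 m and angle between bin's own z axis and vertical below 0.08 rad and height (world z) of bin below 0.01 m and linear speed of bin below 0.03 m/s and x of wheel0 in the frame of bin between -0.055 and 0.055 m and y of wheel0 in the frame of bin between -0.055 and 0.055 m and z of wheel0 in the frame of bin between -0.002 and 0.105 m and linear speed of each of wheel0, wheel1, wheel2, wheel3, wheel4 below 0.05 m/s and x of wheel1 in the frame of bin between -0.055 and 0.055 m and y of wheel1 in the frame of bin between -0.055 and 0.055 m and z of wheel1 in the frame of bin between -0.002 and 0.105 m and x of wheel2 in the frame of bin between -0.055 and 0.055 m and y of wheel2 in the frame of bin between -0.055 and 0.055 m and z of wheel2 in the frame of bin between -0.002 and 0.105 m and x of wheel3 in the frame of bin between -0.055 and 0.055 m and y of wheel3 in the frame of bin between -0.055 and 0.055 m and z of wheel3 in the frame of bin between -0.002 and 0.105 m and x of wheel4 in the frame of bin between -0.055 and 0.055 m and y of wheel4 in the frame of bin between -0.055 and 0.055 m and z of wheel4 in the frame of bin between -0.002 and 0.105 m and value of joint tray below 0.1 rad); the robot touches nothing.
It fails at once if a toy car was moved by more than 30 mm (distance of any of car_a, car_b from where it was at the start of the episode above 0.03 m).
It fails at once if the bin was dropped or slammed onto the pad (over 80 N) (contact force between bin and feeder above 80 N).
It also fails if it takes over 72 s, if anything falls off the work surface, if the arm or the gripper's body presses on something with over 40 N, if the wrist force passes 120 N, or if a joint passes its speed limit or range.

## Working session

There is one attempt and no reset: what is moved stays moved. The work goes in short steps, Python scripts to look and compute and a shell command to move; the robot and the scene stay as the last step left them, time stands still between calls to the robot, and variables do not carry over. Pictures are saved under pics/ and viewed, at most 11 in all, crops included, and the job is handed in when it is done.

```bash
mkdir -p pics; cat > h.py <<'E'
import numpy as np, cv2
from station import telemetry, viewer, job, search_frame, cut_out
from scipy.spatial.transform import Rotation as R
def cam(n): return viewer.read_camera(n)
def ray(c,p):
    d=np.array([(p[0]-c['cx'])/c['fx'],-(p[1]-c['cy'])/c['fy'],-1.0])
    return np.array(c['origin']),Rm(c)@d
def Rm(c):
    r=np.array(c['rotation'],float)
    return r if r.shape==(3,3) else R.from_quat(r[[1,2,3,0]]).as_matrix()
def atz(c,p,z):
    o,d=ray(c,p); return o+d*(z-o[2])/d[2]
def proj(c,X):
    v=Rm(c).T@(np.array(X,float)-np.array(c['origin']))
    return np.array([c['cx']-c['fx']*v[0]/v[2],c['cy']+c['fy']*v[1]/v[2]])
def save(n,img): cv2.imwrite('pics/'+n,img[:,:,::-1])
E
python3 - <<'E'
from h import *
for n in ['top','side']:
    c=cam(n); save(n+'0.png',c['img']); np.save(n+'0.npy',c,allow_pickle=True)
    print(n,{k:v for k,v in c.items() if k!='img'})
    for t in ['bin','bin_grip','feeder','tray','tray_handle','wheel0','car_a']:
        print(t,[(np.round(x['pixel']).tolist(),round(x['score'],2)) for x in search_frame(n,t)])
print(telemetry.get_obs())
E
```

```text
top {'fx': 476.9950354933762, 'fy': 476.9950354933762, 'cx': 312.2118194917079, 'cy': 196.71400312419055, 'origin': array([0.30750032, 0.01774552, 1.27243163]), 'rotation': array([-0.69708274, -0.06375622,  0.06076445,  0.71156059])}
bin [([401.0, 188.0], 0.96)]
bin_grip []
feeder [([280.0, 207.0], 0.71), ([271.0, 194.0], 0.52), ([244.0, 203.0], 0.35)]
tray [([244.0, 200.0], 0.77), ([235.0, 208.0], 0.7)]
tray_handle [([249.0, 208.0], 0.59), ([277.0, 131.0], 0.54)]
wheel0 [([243.0, 282.0], 0.64), ([284.0, 158.0], 0.63), ([239.0, 206.0], 0.58), ([270.0, 193.0], 0.55), ([217.0, 182.0], 0.55), ([271.0, 212.0], 0.51), ([254.0, 210.0], 0.5), ([238.0, 173.0], 0.5)]
car_a [([227.0, 245.0], 0.8), ([276.0, 133.0], 0.67)]
side {'fx': 376.30568676632515, 'fy': 376.30568676632515, 'cx': 317.19366548466604, 'cy': 198.1857250231988, 'origin': array([0.37994845, 0.55643065, 0.66855904]), 'rotation': array([-0.1095162 , -0.04420918,  0.37933292,  0.91769183])}
bin [([326.0, 151.0], 0.91)]
bin_grip [([322.0, 150.0], 0.56), ([304.0, 261.0], 0.44)]
feeder [([310.0, 273.0], 0.85)]
tray [([305.0, 262.0], 
[... 316 characters left out ...]
ray([-1.25405556,  0.47697521,  0.02239076,  1.55538121, -0.01154227,
        1.10931118, -0.08311736]), 'joint_vel': array([-0.00066896,  0.00050428, -0.00149999,  0.00040534, -0.00053972,
       -0.00108384, -0.0008198 ]), 'joint_torque': array([-1.82042069e-03, -5.96254563e+01,  1.60553992e+00, -2.81534064e+01,
        1.24565951e-02,  1.50088061e-03,  3.51282677e-05]), 'eef_pos': array([0.27820471, 0.61502692, 0.2313323 ]), 'tool_rot': array([-2.44626471e-05,  2.10850390e-01,  9.77518343e-01,  3.01877032e-05]), 'contact_force': array([-1.33952889,  0.60840029,  0.11384739]), 'torque': array([ 0.04445129,  0.03776542, -0.01207104]), 'grasp_force': 0.0, 'gripper_width': 0.9972183093351925}
```

View pictures.

View pics/top0.png

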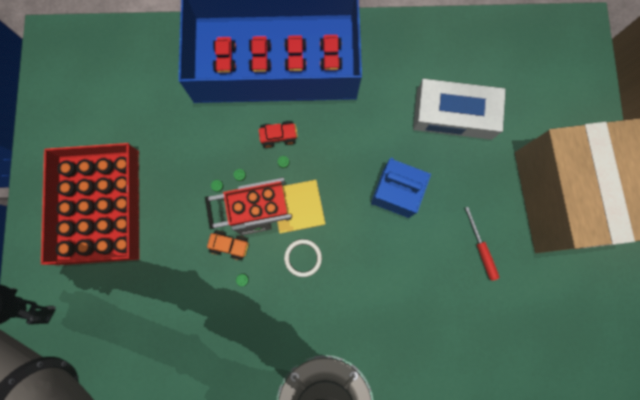

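View pics/side0.png

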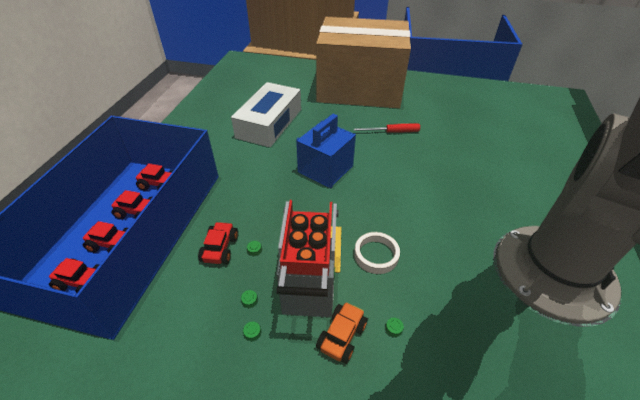

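Top view: the toppled blue bin is at (401,188) with its handle on top. The yellow pad is at (303,206), the red tray with five orange-hub wheels at (257,203), and its black handle at (213,212). The cars are at (278,133) and (228,245).
Possible mix-ups: the blue tray at (270,50) and the white/blue box at (462,107) for the bin; the red crate at (90,205) for the tip tray; the green wheels at (217,185), (239,173), (283,161) and (242,281). I choose the bin at (401,188), which has the strap handle on top.

```bash
cat > fit.py <<'E'
from h import *
from scipy.optimize import minimize
cs={n:cam(n) for n in ['top','side']}
def mask(c,pts,shape=(400,640)):
    m=np.zeros(shape,np.uint8)
    for P in pts:
        q=np.array([proj(c,p) for p in P]); cv2.fillConvexPoly(m,cv2.convexHull((q*16).round().astype(np.int32)),1,shift=4)
    return m>0
def box(x,y,z): return np.array([[a,b,c] for a in x for b in y for c in z])/1000
# toppled bin: bin x->down, z->horizontal (cos,sin yaw), y = z cross x
binparts=[box((-53,53),(-53,53),(0,110)),box((-102,-88),(-8,8),(17,103)),box((-102,-53),(-8,8),(17,31)),box((-102,-53),(-8,8),(89,103))]
def binpose(p):
    z=np.array([np.cos(p[2]),np.sin(p[2]),0]); x=np.array([0,0,-1.]); y=np.cross(z,x)
    M=np.c_[x,y,z]; o=np.array([p[0],p[1],.053]); return M,o
obs={n:cut_out(n,'bin')[0]['pixels'] for n in cs}
def cost(p):
    M,o=binpose(p); s=0
    for n in cs:
        m=mask(cs[n],[P@M.T+o for P in binparts]); s+=1-(m&obs[n]).sum()/(m|obs[n]).sum()
    return s
g=atz(cs['top'],[401,188],.06); best=None
for yaw in np.arange(0,np.pi,.3):
    p0=np.array([g[0]-.055*np.cos(yaw),g[1]-.055*np.sin(yaw),yaw])
    r=minimize(cost,p0,method='Nelder-Mead',options=dict(initial_simplex=p0+np.array([[0,0,0],[.02,0,0],[0,.02,0],[0,0,.2]]),xatol=1e-4,fatol=1e-4))
    if best is None or r.fun<best.fun: best=r
M,o=binpose(best.x); print('bin',best.fun,best.x,'grip',M@[-.095,0,.06]+o)
# pad
c=cs['top']; hsv=cv2.cvtColor(c['img'],cv2.COLOR_RGB2HSV)
y=cv2.inRange(hsv,(20,100,120),(35,255,255)); y[:170]=0;y[235:]=0;y[:,:260]=0;y[:,340:]=0
w=np.argwhere(y)[:,::-1]; W=np.array([atz(c,p,.003)[:2] for p in w])
# right edge: fit pad square by IoU on side y_f<~20
def cost2(p):
    ux=np.array([np.cos(p[2]),np.sin(p[2]),0]);uy=np.array([-ux[1],ux[0],0]);o=np.array([p[0],p[1],0])
    F=np.c_[ux,uy,[0,0,1]]
    m=mask(c,[box((-62,62),(-62,0),(3,3))@F.T+o]); ob=y>0
    # ignore strip beyond y_f>0
    ig=mask(c,[box((-90,90),(0,90),(3,3))@F.T+o])
    return 1-(m&ob).sum()/((m|ob)&~ig|(m&ob)).sum()+ .3*((~ob)&mask(c,[box((-62,62),(-62,10),(3,3))@F.T+o])).sum()/1000
def hcost(p):
    ux=np.array([np.cos(p[2]),np.sin(p[2]),0]);uy=np.array([-ux[1],ux[0],0]);
    H=np.array([p[0],p[1],.160])+.179*uy
    return H
g=atz(c,[303,206],.003); best2=None
for yaw in np.arange(-.5,.6,.2):
    p0=np.array([g[0],g[1],yaw])
    r=minimize(cost2,p0,method='Nelder-Mead',options=dict(initial_simplex=p0+np.array([[0,0,0],[.015,0,0],[0,.015,0],[0,0,.15]]),xatol=1e-4,fatol=1e-4))
    if best2 is None or r.fun<best2.fun: best2=r
p=best2.x; H=hcost(p); print('feeder',best2.fun,p,'handle',H,{n:proj(cs[n],H).round() for n in cs})
np.save('fit.npy',np.r_[best.x,p])
ux=np.array([np.cos(p[2]),np.sin(p[2]),0]);uy=np.array([-ux[1],ux[0],0]);F=np.c_[ux,uy,[0,0,1]]
fo=np.array([p[0],p[1],0])
out=[]
for n in cs:
    im=cs[n]['img'].copy(); im=cv2.resize(im,None,fx=3,fy=3,interpolation=cv2.INTER_CUBIC)
    def dr(P,col):
        q=np.array([proj(cs[n],a) for a in P]); cv2.polylines(im,[cv2.convexHull(((q+.5)*3).round().astype(np.int32))],True,col,1)
    for P in binparts: dr(P@M.T+o,(255,255,255))
    for B in [box((-62,62),(-62,62),(3,3)),box((-39,39),(28,165),(174,174)),box((-39,39),(173,185),(160,160))]: dr(B@F.T+fo,(0,255,255))
    out.append(im[330:870,570:1370] if n=='top' else im[300:1000,640:1240])
save('fit_top.png',out[0]); save('fit_side.png',cv2.resize(out[1],(514,600)))
for t in ['car_a','car_b']:pass
for px in [(278,133),(228,245)]: print('car',atz(c,px,.03))
print('ring',atz(c,(303,258),.01))
E
python3 fit.py
```

```text
bin 0.10111506709429607 [ 0.51962346 -0.2567664   1.17339498] grip [ 0.54284487 -0.20144221  0.148     ]
feeder 0.005664285714285698 [0.50961476 0.06096931 0.18059808] handle [0.47746315 0.23705813 0.16      ] {'top': array([221., 210.]), 'side': array([304., 276.])}
car [0.70631676 0.1100204  0.03      ]
car [0.40596477 0.24238859 0.03      ]
ring [0.36940043 0.0483223  0.01      ]
```

View pics/fit_top.png

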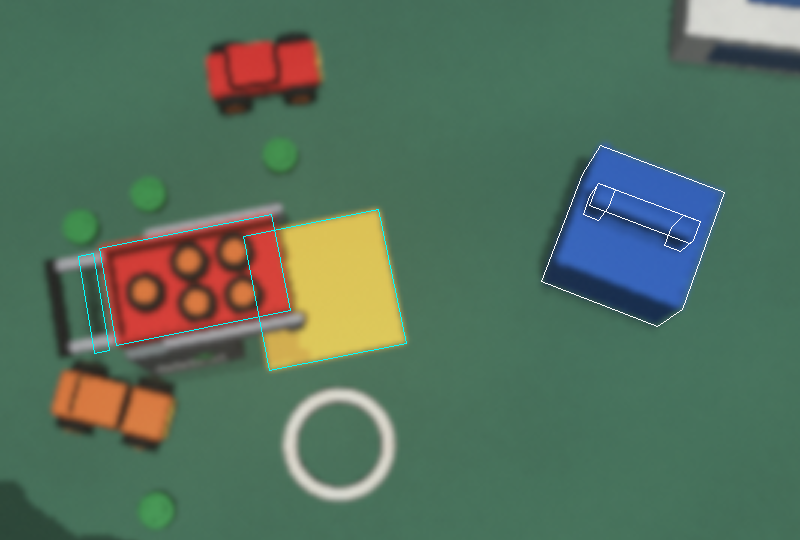

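View pics/fit_side.png

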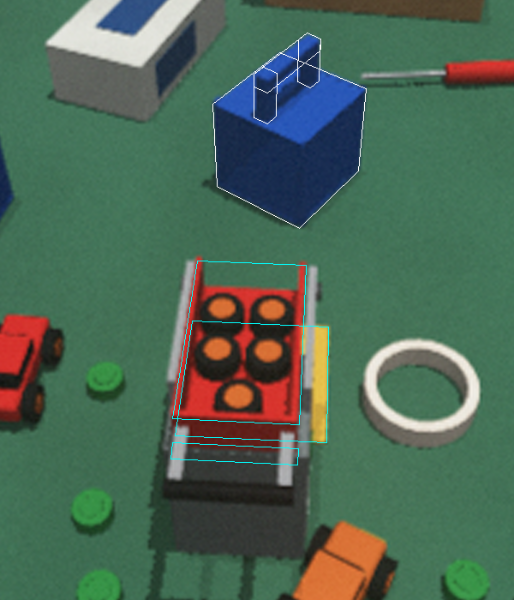

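Both overlays fit. The bin lies with its mouth at azimuth 1.17 rad and its grip point at (0.543, -0.201, 0.148). The pad is at (0.510, 0.061), yaw 0.18. I drew the tray handle wrongly; it really sits 207 mm from the pad centre, at (0.472, 0.265, 0.16). First I swing across high, and I will use the readings to identify the kinematics.

```bash
python3 -m crank '[{"delta_rot":[0,0,0],"xyz":[0,0,-0.03],"fingers":-1},{"delta_rot":[0,0,0],"xyz":[-0.03,-0.03,-0.06],"fingers":-1},{"delta_rot":[0,0,0],"xyz":[-0.065,-0.06,-0.07],"fingers":-1},{"delta_rot":[0,0,0],"xyz":[-0.10,-0.09,-0.07],"fingers":-1},{"delta_rot":[0,0,0],"xyz":[-0.135,-0.12,-0.07],"fingers":-1},{"delta_rot":[0,0,0],"xyz":[-0.17,-0.155,-0.07],"fingers":-1},{"delta_rot":[0,0,0],"xyz":[-0.205,-0.19,-0.07],"fingers":-1},{"delta_rot":[0,0,0],"xyz":[-0.24,-0.22,-0.07],"fingers":-1},{"delta_rot":[0,0,0],"xyz":[-0.27,-0.25,-0.07],"fingers":-1},{"delta_rot":[0,0,0],"xyz":[-0.29,-0.27,-0.07],"fingers":-1}]' 40
cat >> h.py <<'E'
import json,os
def log():
    o=telemetry.get_obs(); L=json.load(open('log.json')) if os.path.exists('log.json') else []
    L.append([list(map(float,o[k])) for k in ('q','eef_pos','tool_rot')]); json.dump(L,open('log.json','w')); return o
E
cat > fk.py <<'E'
from h import *
from scipy.optimize import least_squares
def fk(q,p):
    q=np.array(q); T=R.from_euler('z',p[0]+q[0]); x=np.array([0,0,p[1]])
    T=T*R.from_euler('y',q[1]); x=x+T.apply([0,0,p[2]])
    T=T*R.from_euler('z',q[2])*R.from_euler('y',q[3]); x=x+T.apply([0,0,p[3]])
    T=T*R.from_euler('z',q[4])*R.from_euler('y',q[5]); x=x+T.apply([0,0,p[4]])
    T=T*R.from_euler('z',q[6]+p[5]); return x,T
def err(p,L):
    e=[]
    for q,x,r in L:
        X,T=fk(q,p); e+=list(X-x)+list(.3*(T.inv()*R.from_quat(np.array(r)[[1,2,3,0]])).as_rotvec())
    return np.array(e)
def fit(L):
    b=None
    for a in (0,3.1):
        s=least_squares(err,[2.4,.35,.4,.4,.25,a],args=(L,))
        if b is None or s.cost<b.cost:b=s
    return b
LO=np.array([-2.96,-.34,-1.41,.24,-1.37,.17,-2.96]);HI=np.array([2.96,2.1,1.46,2.44,4.51,1.92,2.96])
def ik(p,X,T,q0,n=6):
    rng=np.random.default_rng(0); b=None
    for i in range(n):
        s0=np.clip(np.array(q0)+(0 if i==0 else rng.normal(0,.4,7)),LO+.02,HI-.02)
        f=lambda q:np.r_[fk(q,p)[0]-X,.3*(T.inv()*fk(q,p)[1]).as_rotvec(),.002*(q-q0)]
        s=least_squares(f,s0,bounds=(LO+.01,HI-.01))
        c=np.linalg.norm(s.fun[:6])
        if b is None or c<b[0]-2e-3:b=(c,s.x)
    return b
E
python3 - <<'E'
from fk import *
# initial reading typed in too
json.dump([[[-1.25405556,0.47697521,0.02239076,1.55538121,-0.01154227,1.10931118,-0.08311736],[0.27820471,0.61502692,0.2313323],[-2.44626471e-05,2.10850390e-01,9.77518343e-01,3.01877032e-05]]],open('log.json','w'))
o=log(); L=json.load(open('log.json'))
print(o['t'],o['q'].round(3),o['eef_pos'],o['tool_rot'])
s=fit(L); print(s.cost,s.x, np.abs(s.fun).max())
E
```

```text
t: 2.0
eef_pos: [0.4323, 0.246, 0.3017]
tool_rot: [0.0, 0.213, 0.977, 0.0]
contact_force: [0.3, 0.4, 0.8]
gripper_width: 0.996
grasp_force: 0.0
2.0 [-0.827  0.111  0.201  1.893 -0.024  1.139  0.526] [0.43228932 0.24602144 0.30166955] [3.50031201e-04 2.12568344e-01 9.77146137e-01 6.26870646e-05]
0.000896366211864377 [ 2.29191141e+00 -1.03532296e+03 -8.11952240e-02  8.64696887e-01
 -1.03603924e+03  1.57440993e+00] 0.027824506102282653
```

```bash
python3 -m crank '[{"delta_rot":[0,0,8],"xyz":[-0.03,-0.035,0],"fingers":-1},{"delta_rot":[0,0,16],"xyz":[-0.06,-0.07,0],"fingers":-1},{"delta_rot":[0,0,24],"xyz":[-0.09,-0.11,0],"fingers":-1},{"delta_rot":[0,0,32],"xyz":[-0.12,-0.15,0],"fingers":-1},{"delta_rot":[0,0,40],"xyz":[-0.15,-0.19,0],"fingers":-1},{"delta_rot":[0,0,48],"xyz":[-0.18,-0.23,0],"fingers":-1},{"delta_rot":[0,0,56],"xyz":[-0.21,-0.265,0],"fingers":-1},{"delta_rot":[0,0,64],"xyz":[-0.24,-0.3,0],"fingers":-1},{"delta_rot":[0,0,72],"xyz":[-0.265,-0.335,0],"fingers":-1},{"delta_rot":[0,0,80],"xyz":[-0.285,-0.36,0],"fingers":-1}]'
python3 -c "
from h import *;log()"
python3 -m crank '[{"delta_rot":[0,-8,0],"xyz":[0,0,0],"fingers":-1},{"delta_rot":[0,-16,0],"xyz":[0.02,0,0],"fingers":-1},{"delta_rot":[0,-24,0],"xyz":[0.03,0,0],"fingers":-1},{"delta_rot":[0,-30,0],"xyz":[0.03,0,0],"fingers":-1},{"delta_rot":[0,-30,0],"xyz":[0.03,0,0],"fingers":-1}]'
cat > /tmp/a.py <<'E'
import fk
from fk import *
import itertools
L=json.load(open('log.json'))
o=log(); L=json.load(open('log.json'))
for r in L: print(np.round(r[0],3),np.round(r[1],3),np.round(r[2],3))
def mk(S):
    def f(q,p):
        return f0(np.array(q)*S,p)
    return f
f0=fk.fk; res=[]
for s in itertools.product([1,-1],repeat=4):
    S=np.array([s[0],1,s[1],1,s[2],1,s[3]])
    fk.fk=mk(S)
    for a in (0,3.1,1.57,-1.57):
      for b in (0,):
        r=least_squares(lambda p:np.r_[fk.err(p,L),1e-4*(p-[0,.35,.4,.4,.25,a])],[b,.35,.4,.4,.25,a])
        res.append((r.cost,s,r.x.round(4),np.abs(r.fun).max()))
res.sort(key=lambda r:r[0])
for r in res[:4]:print(r)
E
cp /tmp/a.py a.py; python3 a.py
```

```text
t: 3.0
eef_pos: [0.5423, -0.1992, 0.3017]
tool_rot: [0.001, 0.792, 0.61, 0.0]
contact_force: [0.1, 0.6, 0.2]
gripper_width: 1.003
grasp_force: 0.0
t: 3.5
eef_pos: [0.5512, -0.1618, 0.2993]
tool_rot: [0.159, 0.76, 0.596, -0.205]
contact_force: [-0.3, 0.1, -1.1]
gripper_width: 0.999
grasp_force: 0.0
[-1.254  0.477  0.022  1.555 -0.012  1.109 -0.083] [0.278 0.615 0.231] [-0.     0.211  0.978  0.   ]
[-0.827  0.111  0.201  1.893 -0.024  1.139  0.526] [0.432 0.246 0.302] [0.    0.213 0.977 0.   ]
[-0.299  0.295  0.686  1.744 -0.201  1.173  0.185] [ 0.542 -0.199  0.302] [0.001 0.792 0.61  0.   ]
[-0.676  0.387  0.759  1.773  0.271  1.198 -0.296] [ 0.551 -0.162  0.299] [ 0.159  0.76   0.596 -0.205]Traceback (most recent call last):
  File "a.py", line 11, in <module>
    f0=fk.fk; res=[]
       ^^^^^
AttributeError: 'function' object has no attribute 'fk'
```

```bash
sed -i 's/^import fk$//; s/^from fk import \*/from fk import *\nimport fk as K/; s/fk\.fk/K.fk/g; s/fk\.err/K.err/g; s/^o=log();/#/' a.py; sed -i 's/^#.*L=json/L=json/' a.py; sed -i '/^for r in L: print/d' a.py; python3 a.py
```

```text
(np.float64(0.0004324621951693736), (-1, -1, -1, -1), array([-0.0959,  0.2968,  0.5283,  0.4922,  0.3113,  1.4781]), np.float64(0.015446513396105366))
(np.float64(0.0004324730770223777), (-1, -1, -1, -1), array([-0.0959,  0.2968,  0.5283,  0.4922,  0.3113,  1.4781]), np.float64(0.015446501122096501))
(np.float64(0.00043247530556016564), (-1, -1, -1, -1), array([-0.0959,  0.2968,  0.5283,  0.4922,  0.3113,  1.4781]), np.float64(0.015446521909332989))
(np.float64(0.00043250860787435747), (-1, -1, -1, -1), array([-0.0959,  0.2968,  0.5283,  0.4922,  0.3113,  1.4781]), np.float64(0.015446497222847466))
```

```bash
cat > fk.py <<'E'
from h import *
from scipy.optimize import least_squares
P0=np.array([0,.35,.45,.45,.3,1.57]+[0]*8)
def fk(q,p):
    q=np.array(q)*[-1,1,-1,1,-1,1,-1]; T=R.from_euler('z',p[0]+q[0]); x=np.array([0,0,p[1]])
    T=T*R.from_euler('y',q[1]); x=x+T.apply([p[6],p[7],p[2]])
    T=T*R.from_euler('z',q[2])*R.from_euler('y',q[3]); x=x+T.apply([p[8],p[9],p[3]])
    T=T*R.from_euler('z',q[4])*R.from_euler('y',q[5]); x=x+T.apply([p[10],p[11],p[4]])
    T=T*R.from_euler('z',q[6]+p[5]); return x,T
def err(p,L):
    e=[]
    for q,x,r in L:
        X,T=fk(q,p); e+=list(X-x)+list((T.inv()*R.from_quat(np.array(r)[[1,2,3,0]])).as_rotvec())
    return np.array(e)
def fit(L): return least_squares(lambda p:np.r_[err(p,L),5e-3*(p-P0)[1:]*[.2]*4+[0]*9 if 0 else np.r_[err(p,L),3e-3*(p-P0)[6:],5e-4*(p-P0)[:6]]],P0)
LO=np.array([-2.96,-.34,-1.41,.24,-1.37,.17,-2.96]);HI=np.array([2.96,2.1,1.46,2.44,4.51,1.92,2.96])
def ik(p,X,T,q0,n=6):
    rng=np.random.default_rng(0); b=None
    for i in range(n):
        s0=np.clip(np.array(q0)+(0 if i==0 else rng.normal(0,.5,7)),LO+.02,HI-.02)
        f=lambda q:np.r_[fk(q,p)[0]-X,.3*(T.inv()*fk(q,p)[1]).as_rotvec(),.002*(q-q0)]
        s=least_squares(f,s0,bounds=(LO+.01,HI-.01))
        c=np.linalg.norm(s.fun[:6])
        if b is None or c<b[0]-2e-3:b=(c,s.x)
    return b
E
sed -i 's/^def fit.*/def fit(L): return least_squares(lambda p:np.r_[err(p,L),3e-3*(p-P0)[6:],5e-4*(p-P0)[:6]],P0)/' fk.py
cat > a.py <<'E'
from fk import *
L=json.load(open('log.json')); s=fit(L); p=s.x
print(s.cost,p.round(3)); print(err(p,L).reshape(-1,6).round(4))
np.save('p.npy',p)
up=np.array([0,0,1.]); pad=np.array([.510,.061,.003])
def pose(az,t,kind,binor):
    h=np.array([np.cos(az),np.sin(az),0])
    # tool x = bin z cos t' ...
    if kind=='top':  xb,zb=-up,h
    else: xb,zb=h,up
    yb=np.cross(zb,xb)
    zt=xb*np.cos(t)-zb*np.sin(t); yt=-yb; xt=np.cross(yt,zt)
    g=binor-.095*xb+.06*zb+.019*zt
    return g,R.from_matrix(np.c_[xt,yt,zt])
q0=L[-1][0]
bo=np.array([.5196,-.2568,.053])
for td in (0,15,30,45):
    t=np.radians(td)
    c,q=ik(p,*pose(1.173,t,'top',bo),q0); print('grasp',td,round(c,4),q.round(2))
    for az in (1.751,1.46,1.17,.9):
        c2,q2=ik(p,*pose(az,t,'up',pad),q); print('   place',az,round(c2,4),q2.round(2), 'wrist z',round((fk(q2,p)[0]-fk(q2,p)[1].apply([0,0,p[4]]))[2],3))
E
python3 a.py
```

```text
1.0324383739746321e-08 [-0.     0.287  0.542  0.473  0.327  1.571  0.    -0.031  0.    -0.031
 -0.    -0.     0.     0.   ]
[[-0. -0.  0. -0.  0. -0.]
 [-0.  0.  0. -0.  0. -0.]
 [-0. -0. -0. -0.  0. -0.]
 [ 0.  0.  0. -0. -0.  0.]]
grasp 0 0.0 [-0.14  0.48  0.51  1.91 -0.31  0.83  0.13]
   place 1.751 0.0 [ 0.58  1.17 -0.21  1.6  -0.88  1.67  1.15] wrist z 0.063
   place 1.46 0.0 [ 0.68  1.12 -0.2   1.83 -1.06  1.5   1.31] wrist z 0.063
   place 1.17 0.0 [ 0.72  1.09 -0.15  2.07 -1.32  1.44  1.56] wrist z 0.063
   place 0.9 0.0001 [ 1.25  1.27 -0.65  2.26 -1.36  0.9   1.7 ] wrist z 0.063
grasp 15 0.0 [-0.34  0.53  0.61  1.9  -0.05  0.84 -0.16]
   place 1.751 0.0 [ 0.53  1.02 -0.16  1.67 -0.83  1.49  1.13] wrist z 0.143
   place 1.46 0.0 [ 0.59  0.96 -0.11  1.91 -1.07  1.35  1.27] wrist z 0.143
   place 1.17 0.0001 [ 0.63  0.92 -0.07  2.15 -1.36  1.26  1.48] wrist z 0.143
   place 0.9 0.0002 [ 1.37  1.18 -0.87  2.33 -1.36  0.51  1.55] wrist z 0.143
grasp 30 0.0 [-0.5   0.64  0.69  1.88  0.14  0.91 -0.38]
   place 1.751 0.0 [ 0.44  0.88 -0.08  1.76 -0.81  1.31  1.1 ] wrist z 0.217
   place 1.46 0.0001 [ 0.44  0.81  0.02  1.98 -1.08  1.2   1.23] wrist z 0.217
   place 1.17 0.0001 [ 0.53  0.75 -0.04  2.21 -1.36  1.05  1.36] wrist z 0.217
   place 0.9 0.0004 [ 1.4   1.08 -1.06  2.37 -1.24  0.18  1.25] wrist z 0.217
grasp 45 0.0 [-0.62  0.77  0.76  1.85  0.27  1.   -0.53]
   place 1.751 0.0 [ 0.31  0.75 -0.01  1.85 -0.76  1.12  1.03] wrist z 0.281
   place 1.46 0.0001 [ 0.27  0.68  0.13  2.05 -1.04  1.02  1.12] wrist z 0.281
   place 1.17 0.0001 [ 0.24  0.62  0.19  2.25 -1.36  0.92  1.21] wrist z 0.281
   place 0.9 0.0005 [ 1.15  0.76 -0.93  2.38 -1.35  0.18  1.1 ] wrist z 0.281
```

The kinematic model now fits exactly. Grasping with a 30° tilt makes both the grasp and the placement reachable.

```bash
cat > d.py <<'E'
from fk import *
up=np.array([0,0,1.])
def pose(az,t,kind,o):
    h=np.array([np.cos(az),np.sin(az),0])
    xb,zb=(-up,h) if kind=='top' else (h,up)
    yb=np.cross(zb,xb); zt=xb*np.cos(t)-zb*np.sin(t); yt=-yb; xt=np.cross(yt,zt)
    return o-.095*xb+.06*zb+.019*zt,R.from_matrix(np.c_[xt,yt,zt])
def delta(X,T,txt=''):
    o=telemetry.get_obs(); T0=R.from_quat(np.array(o['tool_rot'])[[1,2,3,0]])
    print(txt,'xyz',T0.inv().apply(X-o['eef_pos']).round(4),'rot',np.degrees((T0.inv()*T).as_rotvec()).round(2))
E
python3 - <<'E'
from d import *
X,T=pose(1.173,np.radians(30),'top',np.array([.5196,-.2568,.053])); z=T.as_matrix()[:,2]
delta(X-.07*z,T,'pre'); delta(X,T,'grasp')
E
```

```text
pre xyz [0.0404 0.0057 0.1004] rot [4.32 0.11 7.85]
grasp xyz [0.0409 0.0004 0.1702] rot [4.32 0.11 7.85]
```

```bash
python3 -m crank '[{"delta_rot":[2,0,4],"xyz":[0.02,0.003,0.04],"fingers":-1},{"delta_rot":[4.3,0.1,7.85],"xyz":[0.04,0.0055,0.08],"fingers":-1},{"delta_rot":[4.3,0.1,7.85],"xyz":[0.04,0.005,0.11],"fingers":-1},{"delta_rot":[4.3,0.1,7.85],"xyz":[0.04,0.003,0.13],"fingers":-1},{"delta_rot":[4.3,0.1,7.85],"xyz":[0.041,0.001,0.15],"fingers":-1},{"delta_rot":[4.3,0.1,7.85],"xyz":[0.041,0.0005,0.17],"fingers":-1},{"delta_rot":[4.3,0.1,7.85],"xyz":[0.041,0.0005,0.17],"fingers":-1}]' 40
python3 - <<'E'
from h import *
a=cam('side')['img']; b=cam('top')['img']
im=np.hstack([cv2.resize(a[80:240,240:440],(400,320)),cv2.resize(b[120:280,300:500],(400,320))]); save('pre.png',im)
E
```

```text
t: 4.2
eef_pos: [0.5355, -0.2177, 0.1329]
tool_rot: [0.142, 0.809, 0.529, -0.215]
contact_force: [-0.9, -0.1, 0.6]
gripper_width: 1.002
grasp_force: 0.0
```

View pics/pre.png

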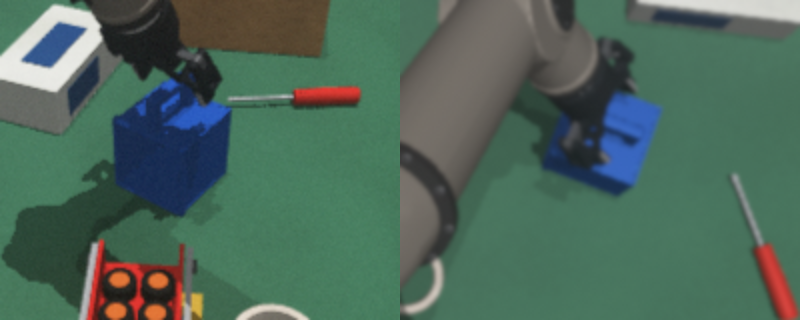

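The fingers straddle the handle bar: the handle is at about (170,100) in the side crop and (625,125) in the top crop. Closing.

```bash
python3 -m crank '[{"delta_rot":[0,0,0],"xyz":[0,0,0],"fingers":0},{"delta_rot":[0,0,0],"xyz":[0,0,0],"fingers":0.3},{"delta_rot":[0,0,0],"xyz":[0,0,0],"fingers":0.5},{"delta_rot":[0,0,0],"xyz":[0,0,0],"fingers":1},{"delta_rot":[0,0,0],"xyz":[0,0,0],"fingers":1},{"delta_rot":[0,0,0],"xyz":[0,0,0],"fingers":1},{"delta_rot":[0,0,0],"xyz":[0,0,0],"fingers":1},{"delta_rot":[0,0,0],"xyz":[0,0,0],"fingers":1}]' 110
python3 - <<'E'
from d import *
o=telemetry.get_obs(); T0=R.from_quat(np.array(o['tool_rot'])[[1,2,3,0]])
# lift then carry: waypoints (bin origin), upright
t=np.radians(30); pad=np.array([.510,.061,0]); f=.1806; uy=np.array([-np.sin(f),np.cos(f),0])
lift=o['eef_pos']+[0,0,.12]
p=np.load('p.npy'); q=o['q']
delta(lift,T0,'lift')
# rotation-only axis: interpolate
for nm,az,orig in [('upA',1.173,np.array([.5196,-.2568,.12])),('pre',1.7514,pad-.20*uy+[0,0,.02]),('pad',1.7514,pad+[0,0,.012])]:
    X,T=pose(az,t,'up',orig); c,q=ik(p,X,T,q); print(nm,X.round(3),round(c,4),q.round(2)); delta(X,T)
E
```

```text
t: 5.1
eef_pos: [0.5382, -0.2147, 0.1338]
tool_rot: [0.143, 0.807, 0.531, -0.214]
contact_force: [-0.0, 3.3, 6.1]
gripper_width: 0.163
grasp_force: 107.6
lift xyz [-0.0598  0.0004 -0.1041] rot [0. 0. 0.]
upA [ 0.489 -0.329  0.17 ] 0.0 [ 0.75  0.78  0.24  1.63 -0.97  1.59  1.02]
 xyz [-0.1263  0.0003  0.0302] rot [ 0.35 89.87 -0.47]
pre [ 0.56  -0.213  0.07 ] 0.0 [ 0.51  1.01  0.15  1.39 -0.75  1.67  1.13]
 xyz [0.0404 0.0191 0.0499] rot [  9.88  87.11 -35.91]
pad [ 0.524 -0.016  0.062] 0.0 [ 0.34  0.87  0.05  1.77 -0.88  1.38  1.16]
 xyz [ 0.1886 -0.0917 -0.0265] rot [  9.88  87.11 -35.91]
```

```bash
python3 -m crank '[{"delta_rot":[0,0,0],"xyz":[-0.015,0,-0.026],"fingers":1},{"delta_rot":[0,0,0],"xyz":[-0.035,0,-0.06],"fingers":1},{"delta_rot":[0,0,0],"xyz":[-0.055,0,-0.095],"fingers":1},{"delta_rot":[0,5,0],"xyz":[-0.06,0,-0.104],"fingers":1},{"delta_rot":[0,12,0],"xyz":[-0.06,0,-0.104],"fingers":1},{"delta_rot":[0,19,0],"xyz":[-0.06,0,-0.104],"fingers":1},{"delta_rot":[0,26,0],"xyz":[-0.06,0,-0.104],"fingers":1},{"delta_rot":[0,33,0],"xyz":[-0.06,0,-0.104],"fingers":1},{"delta_rot":[0,40,0],"xyz":[-0.06,0,-0.104],"fingers":1},{"delta_rot":[0,46,0],"xyz":[-0.06,0,-0.104],"fingers":1}]'
python3 - <<'E'
from d import *
t=np.radians(30); pad=np.array([.510,.061,0]); f=.1806; uy=np.array([-np.sin(f),np.cos(f),0])
X,T=pose(1.7514,t,'up',pad-.18*uy+[0,0,.10]); delta(X,T,'preHigh')
E
```

```text
t: 6.1
eef_pos: [0.5371, -0.2161, 0.2538]
tool_rot: [-0.076, 0.827, 0.544, 0.12]
contact_force: [-0.4, -0.2, -2.0]
gripper_width: 0.166
grasp_force: 107.6
preHigh xyz [-0.0016  0.0083  0.1072] rot [ 21.56  42.44 -26.99]
```

```bash
python3 -m crank '[{"delta_rot":[2.2,4.2,-2.7],"xyz":[0,0,0],"fingers":1},{"delta_rot":[5,10,-6.3],"xyz":[0,0.001,0],"fingers":1},{"delta_rot":[8,15.7,-10],"xyz":[0,0.002,0.01],"fingers":1},{"delta_rot":[10.8,21.2,-13.5],"xyz":[0,0.003,0.025],"fingers":1},{"delta_rot":[13.6,26.8,-17],"xyz":[0,0.004,0.04],"fingers":1},{"delta_rot":[16.3,32,-20.4],"xyz":[-0.001,0.005,0.06],"fingers":1},{"delta_rot":[19,37.4,-23.8],"xyz":[-0.001,0.006,0.08],"fingers":1},{"delta_rot":[21.56,42.44,-27],"xyz":[-0.0016,0.008,0.095],"fingers":1},{"delta_rot":[21.56,42.44,-27],"xyz":[-0.0016,0.0083,0.107],"fingers":1},{"delta_rot":[21.56,42.44,-27],"xyz":[-0.0016,0.0083,0.107],"fingers":1}]'
cat > look.py <<'E'
from d import *
import sys
# predicted bin from tool pose (az, t=30) vs image
o=telemetry.get_obs(); T0=R.from_quat(np.array(o['tool_rot'])[[1,2,3,0]]).as_matrix(); t=np.radians(30)
xt,yt,zt=T0.T; xb=zt*np.cos(t)+xt*np.sin(t); zb=-zt*np.sin(t)+xt*np.cos(t); yb=np.cross(zb,xb)
g=o['eef_pos']-.019*zt; bo=g+.095*xb-.06*zb
print('pred bin',bo.round(4),'zb',zb.round(3))
out=[]
for n in ['side','top']:
    c=cam(n); im=cv2.resize(c['img'],None,fx=3,fy=3,interpolation=cv2.INTER_CUBIC)
    for s in (0,.11):
        q=np.array([proj(c,bo+.053*(a*xb+b*yb)+s*zb) for a,b in ((1,1),(1,-1),(-1,-1),(-1,1))])
        cv2.polylines(im,[((q+.5)*3).round().astype(np.int32)],True,(255,255,255),1)
    u,v=(proj(c,bo)*3).astype(int); out.append(im[v-220:v+220,u-200:u+200])
save(sys.argv[1],np.hstack(out))
E
python3 look.py up.png
```

```text
t: 7.1
eef_pos: [0.556, -0.192, 0.1476]
tool_rot: [-0.385, 0.556, 0.664, 0.317]
contact_force: [0.2, -0.4, -1.0]
gripper_width: 0.164
grasp_force: 107.9
pred bin [ 0.5415 -0.1149  0.0969] zb [0.007 0.004 1.   ]
```

View pics/up.png

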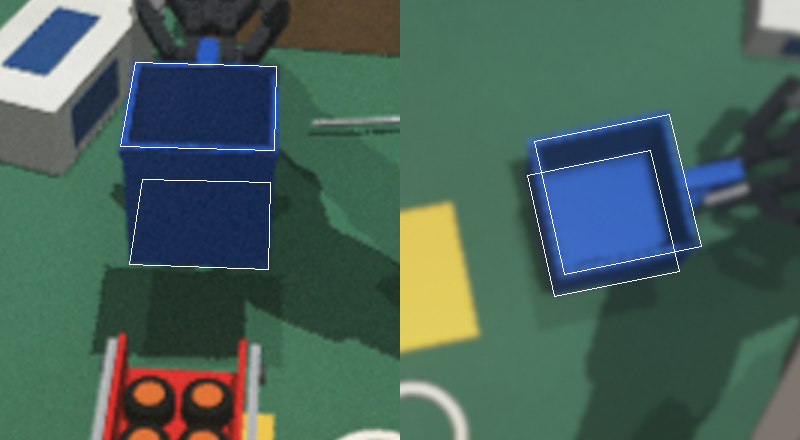

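The bin hangs upright and matches the prediction within about 3 mm: rim corners at about (135,65) in the side crop and (670,115) in the top crop. Next: lower it, slide it in, set it down.

```bash
python3 - <<'E'
from d import *
t=np.radians(30); pad=np.array([.510,.061,0]); f=.1806; uy=np.array([-np.sin(f),np.cos(f),0])
for nm,v in [('low',pad-.18*uy+[0,0,.010]),('mid',pad-.08*uy+[0,0,.010]),('in',pad+[0,0,.010]),('down',pad+[0,0,.003])]:
    X,T=pose(1.7514,t,'up',v); delta(X,T,nm)
E
```

```text
low xyz [-0.0786 -0.0001  0.0453] rot [-0.13  0.3  -0.14]
mid xyz [-2.810e-02 -1.000e-04  1.317e-01] rot [-0.13  0.3  -0.14]
in xyz [ 0.0122 -0.      0.2007] rot [-0.13  0.3  -0.14]
down xyz [0.0062 0.     0.2043] rot [-0.13  0.3  -0.14]
```

```bash
python3 -m crank '[{"delta_rot":[0,0.3,0],"xyz":[-0.02,0,0.011],"fingers":1},{"delta_rot":[0,0.3,0],"xyz":[-0.045,0,0.026],"fingers":1},{"delta_rot":[0,0.3,0],"xyz":[-0.07,0,0.040],"fingers":1},{"delta_rot":[0,0.3,0],"xyz":[-0.0786,0,0.0453],"fingers":1},{"delta_rot":[0,0.3,0],"xyz":[-0.068,0,0.063],"fingers":1},{"delta_rot":[0,0.3,0],"xyz":[-0.053,0,0.089],"fingers":1},{"delta_rot":[0,0.3,0],"xyz":[-0.0355,0,0.119],"fingers":1},{"delta_rot":[0,0.3,0],"xyz":[-0.018,0,0.149],"fingers":1},{"delta_rot":[0,0.3,0],"xyz":[0,0,0.180],"fingers":1},{"delta_rot":[0,0.3,0],"xyz":[0.0062,0,0.190],"fingers":1}]'
python3 -m crank '[{"delta_rot":[0,0,0],"xyz":[0.0025,0,0.0045],"fingers":1},{"delta_rot":[0,0,0],"xyz":[0.006,0,0.0105],"fingers":1},{"delta_rot":[0,0,0],"xyz":[0.006,0,0.0105],"fingers":1},{"delta_rot":[0,0,0],"xyz":[0.006,0,0.0105],"fingers":1}]'
python3 look.py in.png
```

```text
t: 8.2
eef_pos: [0.526, -0.024, 0.0632]
tool_rot: [-0.386, 0.552, 0.666, 0.32]
contact_force: [0.0, 1.2, -1.9]
gripper_width: 0.165
grasp_force: 107.8
t: 8.6
eef_pos: [0.5243, -0.0174, 0.0603]
tool_rot: [-0.385, 0.555, 0.664, 0.32]
contact_force: [-0.4, 0.0, -2.4]
gripper_width: 0.165
grasp_force: 107.8
pred bin [0.51   0.0599 0.0099] zb [ 0.003 -0.001  1.   ]
```

View pics/in.png

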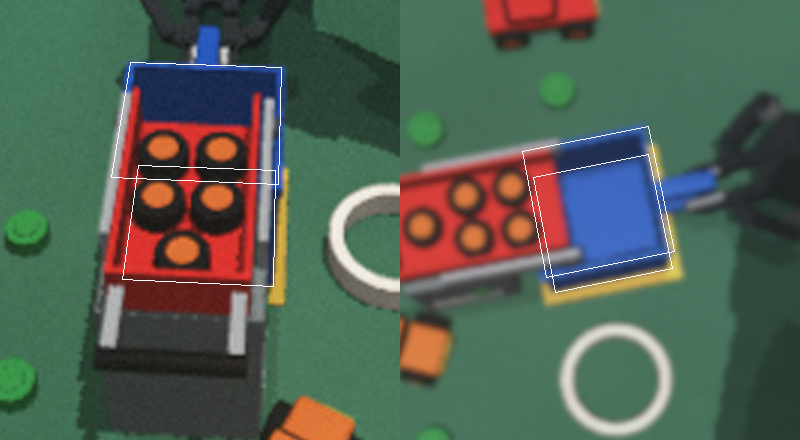

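The bin is over the pad under the tray and well centred: rim corner at (648,128) in the top crop, with an even yellow margin. Lowering gently.

```bash
python3 -m crank '[{"delta_rot":[0,0,0],"xyz":[-0.0013,0,0.0008],"fingers":1},{"delta_rot":[0,0,0],"xyz":[-0.0026,0,0.0015],"fingers":1},{"delta_rot":[0,0,0],"xyz":[-0.0039,0,0.0023],"fingers":1},{"delta_rot":[0,0,0],"xyz":[-0.0048,0,0.0028],"fingers":1},{"delta_rot":[0,0,0],"xyz":[-0.0048,0,0.0028],"fingers":1}]'
python3 -m crank '[{"delta_rot":[0,0,0],"xyz":[-0.0005,0,0.0003],"fingers":1},{"delta_rot":[0,0,0],"xyz":[-0.001,0,0.0006],"fingers":1},{"delta_rot":[0,0,0],"xyz":[-0.001,0,0.0006],"fingers":1}]'
```

```text
t: 9.2
eef_pos: [0.5237, -0.016, 0.0545]
tool_rot: [-0.386, 0.554, 0.664, 0.319]
contact_force: [-0.6, 0.4, -2.5]
gripper_width: 0.163
grasp_force: 107.8
t: 9.5
eef_pos: [0.5238, -0.016, 0.0536]
tool_rot: [-0.386, 0.554, 0.665, 0.32]
contact_force: [-0.0, -0.1, -1.1]
gripper_width: 0.165
grasp_force: 107.8
```

```bash
python3 -m crank '[{"delta_rot":[0,0,0],"xyz":[-0.0005,0,0.0003],"fingers":1},{"delta_rot":[0,0,0],"xyz":[-0.001,0,0.0006],"fingers":1},{"delta_rot":[0,0,0],"xyz":[-0.001,0,0.0006],"fingers":1}]'
python3 -m crank '[{"delta_rot":[0,0,0],"xyz":[-0.0005,0,0.0003],"fingers":1},{"delta_rot":[0,0,0],"xyz":[-0.0005,0,0.0003],"fingers":1}]'
```

```text
t: 9.8
eef_pos: [0.5238, -0.016, 0.0524]
tool_rot: [-0.386, 0.554, 0.665, 0.32]
contact_force: [-0.1, -1.1, -2.7]
gripper_width: 0.169
grasp_force: 107.8
t: 10.0
eef_pos: [0.5238, -0.016, 0.0518]
tool_rot: [-0.386, 0.554, 0.665, 0.319]
contact_force: [-0.4, -0.8, -2.0]
gripper_width: 0.161
grasp_force: 107.8
```

```bash
python3 -m crank '[{"delta_rot":[0,0,0],"xyz":[-0.0005,0,0.0003],"fingers":1},{"delta_rot":[0,0,0],"xyz":[-0.001,0,0.0006],"fingers":1},{"delta_rot":[0,0,0],"xyz":[-0.001,0,0.0006],"fingers":1}]'
python3 -m crank '[{"delta_rot":[0,0,0],"xyz":[-0.0005,0,0.0003],"fingers":1},{"delta_rot":[0,0,0],"xyz":[-0.001,0,0.0006],"fingers":1},{"delta_rot":[0,0,0],"xyz":[-0.001,0,0.0006],"fingers":1}]'
```

```text
t: 10.3
eef_pos: [0.5238, -0.016, 0.0506]
tool_rot: [-0.386, 0.554, 0.665, 0.32]
contact_force: [1.4, -0.6, -1.6]
gripper_width: 0.164
grasp_force: 107.9
t: 10.6
eef_pos: [0.5238, -0.016, 0.0502]
tool_rot: [-0.386, 0.554, 0.664, 0.32]
contact_force: [-1.0, -2.3, 3.8]
gripper_width: 0.164
grasp_force: 108.5
```

```bash
python3 -m crank '[{"delta_rot":[0,0,0],"xyz":[0,0,0],"fingers":0.6},{"delta_rot":[0,0,0],"xyz":[0,0,0],"fingers":0.4},{"delta_rot":[0,0,0],"xyz":[0,0,0],"fingers":0},{"delta_rot":[0,0,0],"xyz":[0,0,0],"fingers":-0.4},{"delta_rot":[0,0,0],"xyz":[0,0,0],"fingers":-0.4},{"delta_rot":[0,0,0],"xyz":[0,0,-0.03],"fingers":-0.4},{"delta_rot":[0,0,0],"xyz":[0,0,-0.07],"fingers":-0.4},{"delta_rot":[0,0,0],"xyz":[0,0,-0.11],"fingers":-0.4}]' 40
python3 - <<'E'
from d import *
from scipy.optimize import minimize
pad=np.array([.510,.061,.003])
c=cam('top'); im=cv2.resize(c['img'],None,fx=4,fy=4,interpolation=cv2.INTER_CUBIC)
xb=np.array([-.1796,.9837,0]); yb=np.array([-.9837,-.1796,0])
for h,s in ((.053,0),(.053,.11)):
    q=np.array([proj(c,pad+h*(a*xb+b*yb)+[0,0,s]) for a,b in ((1,1),(1,-1),(-1,-1),(-1,1))])
    cv2.polylines(im,[((q+.5)*4).round().astype(np.int32)],True,(255,255,255),1)
u,v=(proj(c,pad)*4).astype(int); a=im[v-250:v+200,u-250:u+150]
c=cam('side'); im=cv2.resize(c['img'],None,fx=4,fy=4,interpolation=cv2.INTER_CUBIC)
for h,s in ((.053,0),(.053,.11)):
    q=np.array([proj(c,pad+h*(a_*xb+b*yb)+[0,0,s]) for a_,b in ((1,1),(1,-1),(-1,-1),(-1,1))])
    cv2.polylines(im,[((q+.5)*4).round().astype(np.int32)],True,(255,255,255),1)
u,v=(proj(c,pad)*4).astype(int); b=im[v-250:v+200,u-200:u+200]
save('set.png',np.hstack([a,b]))
E
```

```text
t: 11.4
eef_pos: [0.5412, -0.1103, 0.1049]
tool_rot: [-0.387, 0.554, 0.665, 0.319]
contact_force: [-0.6, 0.0, -0.8]
gripper_width: 0.696
grasp_force: 0.0
```

View pics/set.png

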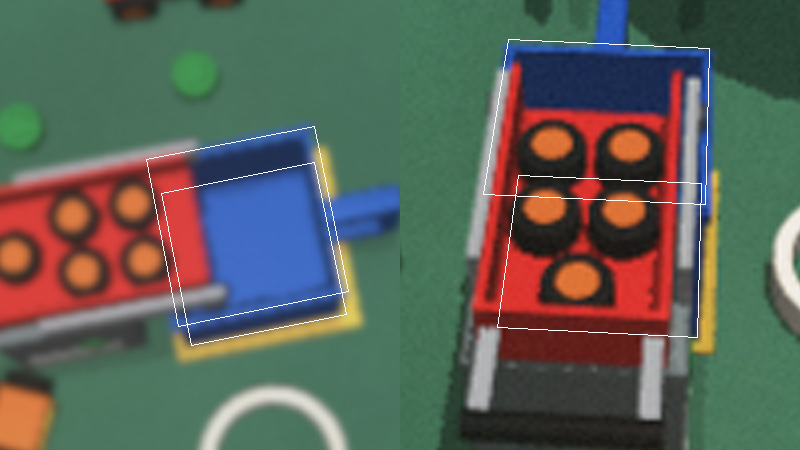

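The bin stands on the pad, about 3 mm from the centre (rim corner near (310,130) in the top crop), with the tray level. Next is the tray handle.

```bash
cat > hd.py <<'E'
from d import *
f=.1806; ux=np.array([np.cos(f),np.sin(f),0]); uy=np.array([-np.sin(f),np.cos(f),0]); pad=np.array([.510,.061,0])
def hp(th,up_=0): # TCP for handle centre at tray angle th, tool down
    y=.028+.179*np.cos(th)-.016*np.sin(th); z=.144+.179*np.sin(th)+.016*np.cos(th)
    return pad+y*uy+[0,0,z-.019+up_]
def TT(s): y=s*uy; z=np.array([0,0,-1.]); return R.from_matrix(np.c_[np.cross(y,z),y,z])
E
python3 - <<'E'
from hd import *
p=np.load('p.npy'); o=telemetry.get_obs(); 
for s in (1,-1):
    q=o['q']
    for nm,X in [('over',hp(0,.10)),('at',hp(0)),('tip',hp(.9))]:
        c,q=ik(p,X,TT(s),q); print(s,nm,round(c,4),q.round(2),X.round(3))
    delta(hp(0,.10),TT(s))
E
```

```text
1 over 0.0 [-0.44  0.26 -0.22  1.85  0.07  1.04  1.06] [0.473 0.265 0.241]
1 at 0.0 [-0.45  0.38 -0.21  1.95  0.11  0.83  1.03] [0.473 0.265 0.141]
1 tip 0.0 [-0.34  0.19 -0.17  1.86  0.04  1.1   1.23] [0.487 0.186 0.275]
 xyz [ 0.3118 -0.002   0.2662] rot [ 46.63 -46.46 -81.21]
-1 over 0.0001 [-0.91  0.25  0.34  1.88 -0.1   1.02 -1.92] [0.473 0.265 0.241]
-1 at 0.0 [-0.87  0.38  0.31  1.98 -0.16  0.81 -1.87] [0.473 0.265 0.141]
-1 tip 0.0 [-0.81  0.18  0.38  1.89 -0.07  1.09 -1.8 ] [0.487 0.186 0.275]
 xyz [ 0.3118 -0.002   0.2662] rot [-46.42 -46.58  80.8 ]
```

```bash
python3 -m crank '[{"delta_rot":[0,0,0],"xyz":[0.035,0,-0.025],"fingers":-0.2},{"delta_rot":[3.6,-3.6,-6.2],"xyz":[0.075,0,-0.05],"fingers":0.16},{"delta_rot":[7.2,-7.2,-12.5],"xyz":[0.115,0,-0.07],"fingers":0.16},{"delta_rot":[10.8,-10.8,-18.8],"xyz":[0.155,0,-0.09],"fingers":0.16},{"delta_rot":[14.4,-14.4,-25],"xyz":[0.19,0,-0.105],"fingers":0.16},{"delta_rot":[18,-18,-31.2],"xyz":[0.21,0,-0.065],"fingers":0.16},{"delta_rot":[21.5,-21.5,-37.5],"xyz":[0.23,0,-0.02],"fingers":0.16},{"delta_rot":[25,-25,-43.7],"xyz":[0.252,0,0.022],"fingers":0.16},{"delta_rot":[28.7,-28.6,-50],"xyz":[0.274,0,0.065],"fingers":0.16},{"delta_rot":[32.3,-32.2,-56.2],"xyz":[0.296,0,0.108],"fingers":0.16}]'
python3 - <<'E'
from hd import *
delta(hp(0,.10),TT(1))
E
```

```text
t: 12.5
eef_pos: [0.4973, 0.1297, 0.3073]
tool_rot: [-0.135, 0.122, 0.977, 0.114]
contact_force: [0.8, 1.4, 0.6]
gripper_width: 0.419
grasp_force: 0.0
 xyz [0.0316 0.1083 0.1023] rot [ 14.54 -14.41 -24.34]
```

```bash
python3 -m crank '[{"delta_rot":[3.6,-3.6,-6],"xyz":[0.008,0.027,0.018],"fingers":0.16},{"delta_rot":[7.2,-7.2,-12],"xyz":[0.016,0.056,0.04],"fingers":0.16},{"delta_rot":[10.9,-10.8,-18.2],"xyz":[0.024,0.085,0.07],"fingers":0.16},{"delta_rot":[14.5,-14.4,-24.3],"xyz":[0.0316,0.1083,0.1023],"fingers":0.16},{"delta_rot":[14.5,-14.4,-24.3],"xyz":[0.0316,0.1083,0.1023],"fingers":0.16},{"delta_rot":[14.5,-14.4,-24.3],"xyz":[0.0316,0.1083,0.1023],"fingers":0.16}]' 20
python3 - <<'E'
from hd import *
delta(hp(0,0),TT(1))
# bar position from picture: black bar visible?
c=cam('top'); im=cv2.resize(c['img'],None,fx=4,fy=4,interpolation=cv2.INTER_CUBIC)
H=hp(0)+[0,0,.019]
for a,b in ((-1,1),):
    cv2.line(im,*[tuple(((proj(c,H+s*.039*ux)+.5)*4).astype(int)) for s in (-1,1)],(0,255,255),1)
u,v=(proj(c,H)*4).astype(int); A=im[v-200:v+200,u-200:u+200]
c=cam('side'); im=cv2.resize(c['img'],None,fx=4,fy=4,interpolation=cv2.INTER_CUBIC)
cv2.line(im,*[tuple(((proj(c,H+s*.039*ux)+.5)*4).astype(int)) for s in (-1,1)],(0,255,255),1)
u,v=(proj(c,H)*4).astype(int); B=im[v-250:v+150,u-200:u+200]
save('hd.png',np.hstack([A,B]))
E
```

```text
t: 13.1
eef_pos: [0.4722, 0.2638, 0.2403]
tool_rot: [-0.003, -0.089, 0.996, 0.001]
contact_force: [-0.6, -0.5, 0.4]
gripper_width: 0.424
grasp_force: 0.0
 xyz [-0.0014  0.0005  0.0993] rot [ 0.11 -0.35 -0.11]
```

View pics/hd.png

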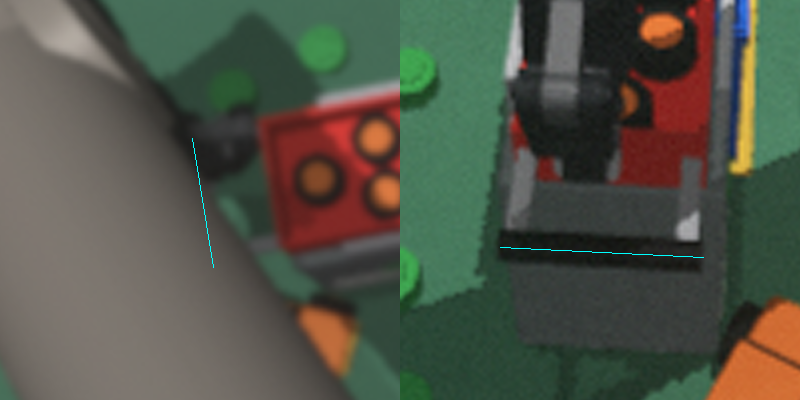

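The predicted bar line lies on the real bar, (500,247) to (705,257) in the side crop, and the fingers are above its middle. Descending and closing lightly.

```bash
python3 -m crank '[{"delta_rot":[0,0,0],"xyz":[-0.001,0,0.03],"fingers":0.16},{"delta_rot":[0,-0.3,0],"xyz":[-0.0014,0.0005,0.06],"fingers":0.16},{"delta_rot":[0,-0.3,0],"xyz":[-0.0014,0.0005,0.085],"fingers":0.16},{"delta_rot":[0,-0.3,0],"xyz":[-0.0014,0.0005,0.098],"fingers":0.16},{"delta_rot":[0,-0.3,0],"xyz":[-0.0014,0.0005,0.098],"fingers":0.4},{"delta_rot":[0,-0.3,0],"xyz":[-0.0014,0.0005,0.098],"fingers":0.6},{"delta_rot":[0,-0.3,0],"xyz":[-0.0014,0.0005,0.098],"fingers":0.8},{"delta_rot":[0,-0.3,0],"xyz":[-0.0014,0.0005,0.098],"fingers":1},{"delta_rot":[0,-0.3,0],"xyz":[-0.0014,0.0005,0.098],"fingers":1}]' 25
python3 - <<'E'
from hd import *
o=telemetry.get_obs(); X=o['eef_pos']
T0=TT(1)
for th in np.arange(.1,1.01,.1): print(round(th,1),T0.inv().apply(hp(th)-hp(0)).round(4))
E
```

```text
t: 14.1
eef_pos: [0.4761, 0.2642, 0.1445]
tool_rot: [0.002, -0.087, 0.996, 0.002]
contact_force: [0.6, 1.5, 3.4]
gripper_width: 0.122
grasp_force: 25.6
0.1 [ 0.     -0.0025 -0.0178]
0.2 [-0.     -0.0067 -0.0352]
0.3 [-0.     -0.0127 -0.0522]
0.4 [ 0.     -0.0204 -0.0684]
0.5 [-0.     -0.0296 -0.0839]
0.6 [ 0.     -0.0403 -0.0983]
0.7 [ 0.     -0.0524 -0.1116]
0.8 [-0.     -0.0658 -0.1236]
0.9 [ 0.     -0.0803 -0.1342]
1.0 [-0.     -0.0957 -0.1433]
```

```bash
python3 -m crank '[{"delta_rot":[0,0,0],"xyz":[0,-0.001,-0.009],"fingers":1},{"delta_rot":[0,0,0],"xyz":[0,-0.0045,-0.0265],"fingers":1},{"delta_rot":[0,0,0],"xyz":[0,-0.0095,-0.044],"fingers":1},{"delta_rot":[0,0,0],"xyz":[0,-0.0165,-0.0605],"fingers":1},{"delta_rot":[0,0,0],"xyz":[0,-0.0204,-0.0684],"fingers":1},{"delta_rot":[0,0,0],"xyz":[0,-0.0225,-0.072],"fingers":1},{"delta_rot":[0,0,0],"xyz":[0,-0.025,-0.0763],"fingers":1},{"delta_rot":[0,0,0],"xyz":[0,-0.0273,-0.0801],"fingers":1},{"delta_rot":[0,0,0],"xyz":[0,-0.0296,-0.0839],"fingers":1},{"delta_rot":[0,0,0],"xyz":[0,-0.0322,-0.0876],"fingers":1}]'
python3 - <<'E'
from hd import *
T0=TT(1)
for th in np.arange(.54,.9,.04): print(round(th,2),T0.inv().apply(hp(th)-hp(.525)).round(4))
E
```

```text
t: 15.1
eef_pos: [0.4814, 0.2343, 0.2321]
tool_rot: [0.002, -0.088, 0.996, 0.003]
contact_force: [1.9, 7.4, 1.9]
gripper_width: 0.13
grasp_force: 24.5
0.54 [ 0.     -0.0016 -0.0022]
0.58 [-0.     -0.0059 -0.0079]
0.62 [ 0.     -0.0105 -0.0135]
0.66 [-0.     -0.0153 -0.0188]
0.7 [ 0.     -0.0203 -0.024 ]
0.74 [ 0.     -0.0255 -0.029 ]
0.78 [ 0.     -0.0309 -0.0337]
0.82 [ 0.     -0.0365 -0.0382]
0.86 [ 0.     -0.0422 -0.0425]
```

```bash
python3 -m crank '[{"delta_rot":[0,0,0],"xyz":[0,-0.003,-0.0045],"fingers":1},{"delta_rot":[0,0,0],"xyz":[0,-0.0065,-0.0085],"fingers":1},{"delta_rot":[0,0,0],"xyz":[0,-0.0105,-0.0135],"fingers":1},{"delta_rot":[0,0,0],"xyz":[0,-0.0153,-0.0188],"fingers":1},{"delta_rot":[0,0,0],"xyz":[0,-0.0203,-0.024],"fingers":1},{"delta_rot":[0,0,0],"xyz":[0,-0.0255,-0.029],"fingers":1},{"delta_rot":[0,0,0],"xyz":[0,-0.0309,-0.0337],"fingers":1},{"delta_rot":[0,0,0],"xyz":[0,-0.0365,-0.0382],"fingers":1},{"delta_rot":[0,0,0],"xyz":[0,-0.0422,-0.0425],"fingers":1},{"delta_rot":[0,0,0],"xyz":[0,-0.0422,-0.0425],"fingers":1}]'
python3 -m crank '[{"delta_rot":[0,0,0],"xyz":[0,0,0],"fingers":1},{"delta_rot":[0,0,0],"xyz":[0,0,0],"fingers":1},{"delta_rot":[0,0,0],"xyz":[0,0,0],"fingers":1},{"delta_rot":[0,0,0],"xyz":[0,0,0],"fingers":1},{"delta_rot":[0,0,0],"xyz":[0,0,0],"fingers":1}]'
python3 - <<'E'
from hd import *
ims=[]
for n in ('top','side'):
    c=cam(n); im=cv2.resize(c['img'],None,fx=3,fy=3); u,v=(proj(c,pad+[0,0,.08])*3).astype(int); ims.append(im[max(v-200,0):max(v-200,0)+400,u-200:u+200])
save('tip.png',np.hstack(ims))
E
```

```text
t: 16.1
eef_pos: [0.4887, 0.1935, 0.2763]
tool_rot: [0.003, -0.088, 0.996, 0.004]
contact_force: [-1.4, 9.2, 9.3]
gripper_width: 0.128
grasp_force: 25.3
t: 16.6
eef_pos: [0.4886, 0.1941, 0.2759]
tool_rot: [0.003, -0.089, 0.996, 0.004]
contact_force: [-1.2, 8.2, 10.5]
gripper_width: 0.125
grasp_force: 25.3
```

View pics/tip.png

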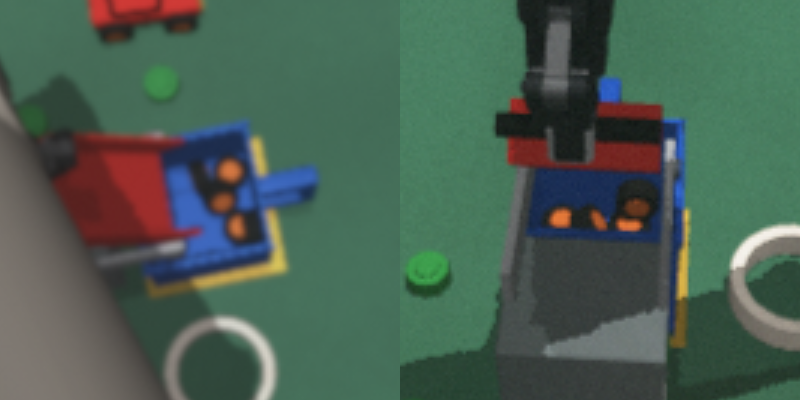

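The tray's floor looks bare, and the wheels' orange hubs are in the bin at about (230,200) in the top crop and (600,215) in the side crop. Lowering the tray along the same arc.

```bash
python3 -m crank '[{"delta_rot":[0,0,0],"xyz":[0,0.0153,0.0125],"fingers":1},{"delta_rot":[0,0,0],"xyz":[0,0.0281,0.0251],"fingers":1},{"delta_rot":[0,0,0],"xyz":[0,0.0394,0.039],"fingers":1},{"delta_rot":[0,0,0],"xyz":[0,0.0494,0.0538],"fingers":1},{"delta_rot":[0,0,0],"xyz":[0,0.0579,0.0698],"fingers":1},{"delta_rot":[0,0,0],"xyz":[0,0.0647,0.0864],"fingers":1},{"delta_rot":[0,0,0],"xyz":[0,0.0698,0.1036],"fingers":1},{"delta_rot":[0,0,0],"xyz":[0,0.0726,0.118],"fingers":1},{"delta_rot":[0,0,0],"xyz":[0,0.0744,0.129],"fingers":1},{"delta_rot":[0,0,0],"xyz":[0,0.0744,0.1295],"fingers":1}]'
python3 -m crank '[{"delta_rot":[0,0,0],"xyz":[0,0,0],"fingers":1},{"delta_rot":[0,0,0],"xyz":[0,0,0],"fingers":0.5},{"delta_rot":[0,0,0],"xyz":[0,0,0],"fingers":0.2},{"delta_rot":[0,0,0],"xyz":[0,0,0],"fingers":0.2},{"delta_rot":[0,0,0],"xyz":[0,0,-0.02],"fingers":0.2},{"delta_rot":[0,0,0],"xyz":[0,0,-0.05],"fingers":0.2},{"delta_rot":[0,0,0],"xyz":[0,0,-0.1],"fingers":0.2},{"delta_rot":[0,0,0],"xyz":[0,0.04,-0.14],"fingers":0.2},{"delta_rot":[0,0,0],"xyz":[0,0.09,-0.14],"fingers":0.2},{"delta_rot":[0,0,0],"xyz":[0,0.14,-0.14],"fingers":0.2}]'
python3 -m crank '[{"delta_rot":[0,0,0],"xyz":[0,0.05,0],"fingers":0.2},{"delta_rot":[0,0,0],"xyz":[0,0.1,0],"fingers":0.2},{"delta_rot":[0,0,0],"xyz":[0,0.15,0],"fingers":0.2},{"delta_rot":[0,0,0],"xyz":[0,0.15,0],"fingers":0.2}]'
python3 - <<'E'
from hd import *
ims=[]
for n in ('top','side'):
    c=cam(n); im=cv2.resize(c['img'],None,fx=3,fy=3); u,v=(proj(c,pad+[0,0,.08])*3).astype(int); ims.append(im[max(v-200,0):max(v-200,0)+400,u-230:u+170])
save('end.png',np.hstack(ims))
E
```

```text
t: 17.7
eef_pos: [0.4759, 0.2641, 0.1435]
tool_rot: [0.001, -0.087, 0.996, 0.002]
contact_force: [3.5, 4.2, -0.8]
gripper_width: 0.13
grasp_force: 27.0
t: 18.7
eef_pos: [0.4521, 0.3971, 0.2865]
tool_rot: [0.002, -0.086, 0.996, 0.002]
contact_force: [-0.1, 1.0, 0.4]
gripper_width: 0.402
grasp_force: 0.0
t: 19.1
eef_pos: [0.4197, 0.5508, 0.2829]
tool_rot: [-0.001, -0.092, 0.996, 0.003]
contact_force: [0.0, -0.2, -0.1]
gripper_width: 0.398
grasp_force: 0.0
```

View pics/end.png

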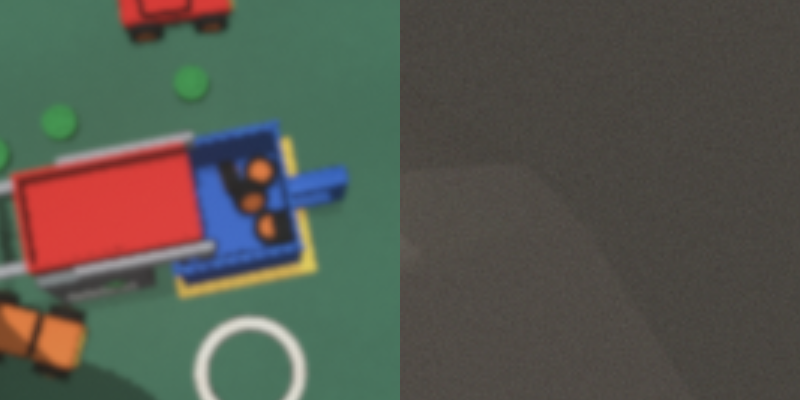

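The tray is level and empty, and the wheels are in the bin (hubs at (260,170), (252,202) and (268,228); the others are partly hidden). The bin is centred, no wheels lie on the bench, and the cars are untouched. The side view is blocked by the arm.

```bash
python3 -c "
from station import job
print(job.hand_in())"
```

```text
the job is handed in; nothing more can be done
None
```

I stood the bin upright on the pad, about 3 mm off centre, tipped the tray empty and lowered it level, and handed the job in at about 19 s. I counted four wheels for certain in the bin; the fifth was hidden, but none was left in the tray or visible on the bench, and the toy cars were not touched.

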